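Clear the toolbox lid, try its catch, and hold the lid open

TASK

The glued balsa half-hull on the toolbox lid dents easily: lift it off with a light grip and lay it, same side up, on the middle of the drawing beside the box, without disturbing the other things on the bench. Then try the lid: tug it up gently by the catch knob, before sliding the knob at all, to learn whether the catch has caught; if it has, slide the knob to the left (seen from the front of the box) to free it. Raise the lid about halfway to upright (45 degrees) and finish still holding it there; do not let go.

Things in the scene. Friction and masses are not known exactly. Their poses are not given: they have to be found in the camera images.
- toolbox: Black plastic toolbox, 220 x 360 x 160 mm along its own x, y, z; heavy, does not move. Origin: centre of its underside; +z up; its front, facing its own -x, is turned to the robot. The lid is its top 35 mm (flat top 160 mm above the bench, 228 x 368 mm), hinged along the rear edge. End handles stand out 20 mm beyond each y side.
- lid_hinge (a point): Middle of the lid's hinge line at the rear upper edge of the box, 112 mm behind the box's centre and 125 mm above the bench; the hinge line runs along the box's y axis.
- lid (a joint): Lid angle in rad: 0 shut, grows as the front edge rises, stop at 1.8. It weighs about 0.5 kg, takes 2 to 5 N at the knob to raise and falls shut if let go below 1.5. A bolt under the knob may have caught under a strike plate inside the box (loose in its slots) or have missed it: nothing outside shows which. Caught, the lid has only 4 mm of play at the knob (0.02 rad), then stops hard.
- catch (a joint): How far the catch knob is slid, in m: 0 = home (a spring returns it), 0.018 = end stop. It slides along the box's own +y (left for one who stands at the box's front) against 1.2 N at home, 3 N at the stop. If caught, slide it 14 mm or more and keep it there while the knob rises its first 20 mm; if not caught the lid just lifts. Ease the upward pull before sliding, or the bolt rubs.
- catch_knob (a point): Gripping point of the catch knob, on its axis, 22 mm above the lid's top; it moves with the knob. The lid's handle: a round grey plastic pull, 22 mm in diameter, its top 37 mm above the lid, on a flat steel plate at the front middle of the lid (x -85, y 0, z 182 mm in the box's axes when shut and home). It breaks under over 50 N, both pads together.
- hull: Half-hull of a model boat in soft balsa layers, 150 mm long (its x, bow at +x), 46 mm wide (y), 24 mm high, 40 g. Origin: centre of its flat underside; +z up. The middle 60 mm has parallel upright sides, 46 mm apart and 16 mm high, rounded in above. It starts flat on the lid behind the knob, roughly along the box's y. It dents if squeezed with more than 10 N per finger.
- board: Drawing board of 10 mm plywood, 320 x 240 mm (x, y), with a hull plan on white paper. Fixed. Origin: centre of its underside; +z up. Top 10 mm above the bench. It lies to the left or right of the toolbox.
- file: Flat file with an orange handle, 207 mm long, 20 mm wide, 15 mm high, lying across the far end of the drawing board. Leave alone.
- pins: Glass jar of pins, 44 mm in diameter, 45 mm high, standing on a near corner of the drawing board. Leave alone.
- mug: Steel mug, 76 mm in diameter, 82 mm high, at the back of the bench. Leave alone.
- glue: White glue bottle, 52 mm in diameter, 150 mm high, at the back of the bench. Leave alone.
- clamp_a: Black spring clamp with orange handles, 180 mm long, 22 mm high, lying at the back of the bench. Leave alone.
- clamp_b: Black spring clamp with orange handles, 180 mm long, 22 mm high, lying at the right of the bench. Leave alone.
- offcut: Wood offcut 140 x 45 x 22 mm, lying at the left of the bench. Leave alone.
Things that resemble listed ones, but are neither listed nor needed, are in the scene too. Leave any purple look-alike of the hull alone.

How it is judged:
On the way, in this order (a step that is already met when the one before it is completed fails the run):
1. the half-hull lies on the middle of the drawing, let go, the lid still shut (horizontal distance between hull and board below 0.075 m and z of hull in the frame of board between 0.007 and 0.014 m and angle between hull's own z axis and vertical below 0.12 rad and linear speed of hull below 0.03 m/s and contact force between the fingers and hull below 0.1 N and value of joint lid below 0.006 rad), for 0.2 s.
2. the lid is tugged up by the fingers (to the end of its play if it is caught) with the catch still home (value of joint lid above 0.01 rad and value of joint catch below 0.008 m and contact force between the fingers and toolbox above 0.5 N), for 0.05 s.
3. the lid is raised and held (value of joint lid above 0.6 rad and contact force between the fingers and toolbox above 0.5 N), for 0.2 s.
At the end, for the whole second after the job is handed in: The fingers hold the lid still at 0.6 to 1.05 rad (34 to 60 degrees); the half-hull lies at rest, flat, same side up and untouched on the drawing board, its centre within 75 mm of the board's centre (all of step 3 and horizontal distance between hull and board below 0.075 m and z of hull in the frame of board between 0.007 and 0.014 m and angle between hull's own z axis and vertical below 0.12 rad and linear speed of hull below 0.03 m/s and contact force between the fingers and hull below 0.1 N and value of joint lid below 1.05 rad and velocity of joint lid between -0.1 and 0.1 rad/s); the arm keeps its last pose, push and grip.
It fails at once if the soft half-hull is pressed by the fingers with more than 20 N in all (10 N each) (contact force between the fingers and hull above 20 N).
It fails at once if the toolbox or its catch is strained by the fingers with more than 50 N in all (contact force between the fingers and toolbox above 50 N).
It fails at once if another thing on the bench is shifted by more than 40 mm or knocked over (distance of any of mug, glue, clamp_a, clamp_b, file, pins, offcut from where it was at the start of the episode above 0.04 m or angle between any of mug, glue, pins's own z axis and vertical above 0.5 rad).
It also fails if it takes over 64 s, if anything falls off the work surface, if the arm or the gripper's body presses on something with over 40 N, if the wrist force passes 120 N, or if a joint passes its speed limit or range.

ROBOT

A 6-joint arm with a two-finger parallel gripper is mounted at the origin on the work surface. World frame = base frame: x ahead of the robot, y to its left, z up, the work surface at z = 0. Lengths are in m, angles in rad, forces in N, time in s.
With the tool pointing down it reaches from about 0.225 to 0.875 m from the base axis. Payload 3.4 kg.
Tool frame: the origin (TCP) lies at the very end of the fingers, on their centre line; the grasp point (between the pads) lies behind it (manip.grasp_offset is the z of the grasp point in the tool frame, in m); z points along the fingers, y is the line along which they close (so a half turn about z gives the same grasp; the last joint's range is limited). The gripper opens to 85 mm and grips with 20 to 120 N. Pads are 22 mm wide; open, the fingers measure 114 mm over their backs; the gripper's body (76 mm by 85 mm) begins 54 mm behind the grasp point. The pads swing forward as they close: fully open they stand 13 mm farther back than shut.
Start: joints at [-1.315, 0.276, 1.505, -0, 1.361, -0.121], TCP at [0.212, -0.535, 0.231] pointing down, gripper open.
Joint ranges: [-2.89, 2.89], [-0.75, 2.08], [0.22, 2.7], [-1.18, 4.32], [0.11, 2.71], [-2.7, 2.7]. Speed limits (rad/s): [2.57, 2.57, 3.14, 3.14, 3.14, 3.14].

INTERFACE

Orientations are given as a unit quaternion [w, x, y, z].
In Python, from rig import manip gives the robot as it stands.
- The arm moves only by the shell command python3 -m pendant 'ROWS' [FORCE]. ROWS is JSON, a list of rows, each an object of numbers: "dx", "dy", "dz": the shift along the tool's x, y, z in m; "rx", "ry", "rz": the turn, a rotation vector about the tool's x, y, z in degrees; "hand": the finger opening in m, from 0 to 0.0854. In form: [{"dx": .., "dy": .., "dz": .., "rx": .., "ry": .., "rz": .., "hand": ..}, ...]. A call has 1 to 12 rows; each row shifts and turns the commanded pose from where the row before left it, along the tool's axes as they then stand; what a row does not reach is not made up. A row lasts 1/12 s, in which the tool goes at most 41.7 mm and 7.16 degrees, less where a joint would pass 70% of its speed; a pose out of reach is approached as far as the arm can. A call is refused whole if a number of a shift passes 0.0417 or a number of a turn 7.16, either way. A call with a gripper value outside its range is refused whole. The fingers move at their own pace and stop on an object; FORCE is the grip in N (left out, the last holds). Time passes only in rows, so rows that do not move let the fingers close. It gives the time, the measured TCP pose, the force, the opening and the grip force at its end, in the units of the state.
- manip.get_state(): the state, without advancing time (a new reading comes with each control period).
- manip.get_image(name): name is "scene" or "top" or "wrist"; returns a dict with "frame" (400x640x3 uint8, red, green, blue), "fx", "fy", "cx", "cy" (pixels), "position" and "attitude" of the camera in the world; the wrist camera has in their place "mount" (4x4, takes a point from camera to tool coordinates, whose origin is the TCP and whose axes are the flange's). Camera axes: x right, y up, looking along -z (the intrinsics and any distortion apply to the point x, -y, -z); pixel columns grow to the right and rows downward; lengths in m; the calibration is good to about 2 mm. A picture is of the moment at which its call begins: read the wrist's pose just before it. There is no depth.
- manip.sign_off(): hands the job in; it is judged then, once.
The state is a dict: "clock": time; "qpos": joint angles; "qd": joint speeds; "effort": joint torques, N m; "position": TCP position; "ee_rot": TCP orientation; "contact_force": force on the tool from outside, world axes, zero at the start; "moment": the same for the moment, N m; "width": finger opening in m; "gripper_force": force on a finger pad.
Only numpy, scipy, OpenCV 4.12 (cv2) and the standard library are available. Lean on these libraries where they do the work, as an engineer would, in place of code of your own. Each camera call takes 0.05 s, during which the arm holds its last target. There are 200 camera calls.

## Working session

There is one attempt and no reset: what is moved stays moved. The work goes in short steps, Python scripts to look and compute and a shell command to move; the robot and the scene stay as the last step left them, time stands still between calls to the robot, and variables do not carry over. Pictures are saved under pics/ and viewed, at most 13 in all, crops included, and the job is handed in when it is done.

```bash
mkdir -p pics
cat > h.py <<'E'
import numpy as np, cv2
from rig import manip
from scipy.spatial.transform import Rotation as R
def quat(q): return R.from_quat([q[1],q[2],q[3],q[0]])
def cam(im):
    a=np.array(im["attitude"]); 
    M=a if a.shape==(3,3) else quat(a).as_matrix()
    return M,np.array(im["position"])
def px2w(im,u,v,z,M=None,p=None):
    if M is None: M,p=cam(im)
    d=M@np.array([(u-im["cx"])/im["fx"],-(v-im["cy"])/im["fy"],-1])
    return p+d*(z-p[2])/d[2]
def w2px(im,P,M=None,p=None):
    if M is None: M,p=cam(im)
    c=M.T@(np.array(P)-p); return im["cx"]+im["fx"]*c[0]/-c[2], im["cy"]-im["fy"]*c[1]/-c[2]
def save(im,n,crop=None,s=1):
    f=im["frame"][:,:,::-1]
    if crop: f=f[crop[1]:crop[3],crop[0]:crop[2]]
    cv2.imwrite("pics/"+n,cv2.resize(np.ascontiguousarray(f),None,fx=s,fy=s,interpolation=cv2.INTER_CUBIC))
E
python3 - <<'E'
from h import *
import pickle
s=manip.get_state();print(s, manip.grasp_offset)
for n in("top","scene"):
    im=manip.get_image(n);save(im,n+".png",s=1.25);pickle.dump(im,open(n+".pkl","wb"))
    print({k:v for k,v in im.items() if k!="frame"})
E
```

```text
{'clock': 0.0, 'qpos': array([-1.31497793e+00,  2.76596382e-01,  1.50616963e+00, -1.73950655e-05,
        1.36069276e+00, -1.21003468e-01]), 'qd': array([-0.00046157, -0.00051658,  0.00016517, -0.00038909, -0.00065888,
        0.00043055]), 'effort': array([ 2.57495798e-03, -4.16764069e+01, -2.45806807e+01,  5.08786979e-05,
        1.12110190e-02, -4.29723057e-07]), 'position': array([ 0.21142946, -0.5341309 ,  0.23042438]), 'ee_rot': array([-9.30367763e-04,  9.82302336e-01,  1.87299892e-01, -7.13328184e-05]), 'contact_force': array([ 0.0536189 , -0.32104921,  0.75341878]), 'moment': array([-0.01491277,  0.04933571, -0.05640403]), 'gripper_force': 0.0, 'width': 0.08567377689982904} -0.0187
{'fx': 422.98018614822746, 'fy': 422.98018614822746, 'cx': 315.8418808339416, 'cy': 199.44607922387272, 'position': array([0.44431224, 0.01930072, 1.47063467]), 'attitude': array([-0.70612049, -0.02774943,  0.01789531,  0.70732141])}
{'fx': 387.3073473041012, 'fy': 387.3073473041012, 'cx': 325.5912822675238, 'cy': 200.37357921292485, 'position': array([ 1.57067538, -0.40662264,  0.96950937]), 'attitude': array([0.73445666, 0.37828061, 0.25031684, 0.50479568])}
```

View pics/top.png

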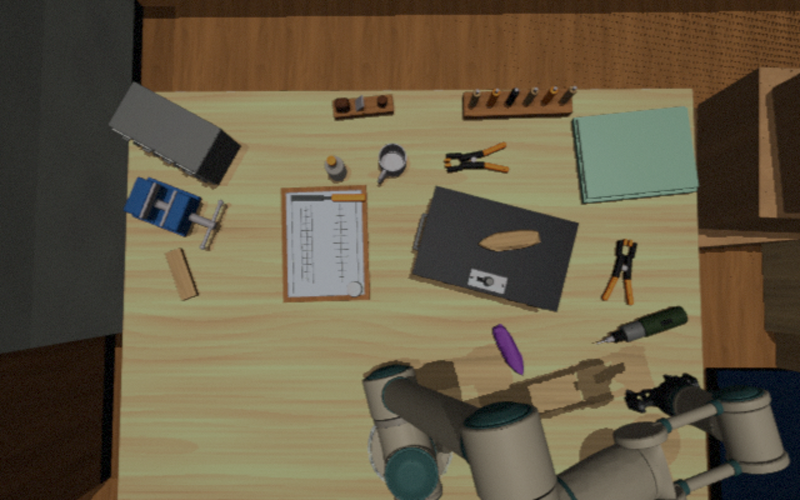

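View pics/scene.png

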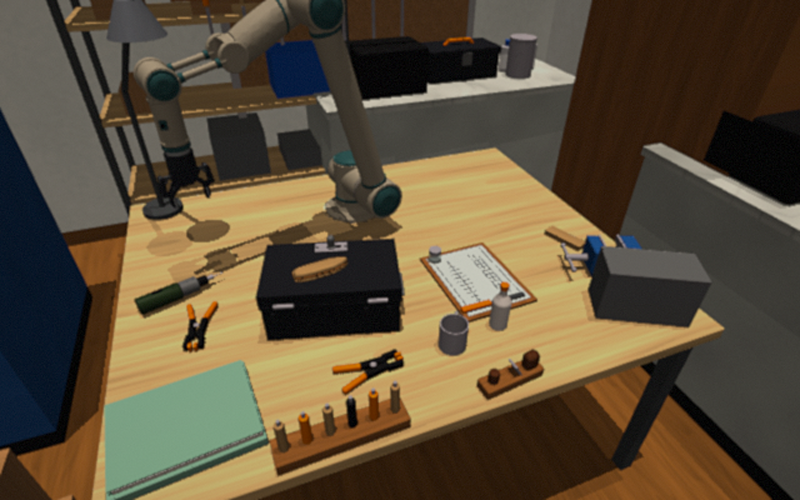

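The top view (1.25x scale) shows the tan hull on the lid at (510,240). The possible confusions are the purple look-alike at (508,348), which is to be left alone, and the offcut at (181,274). I choose the tan one on the lid. The knob is at (487,281), the board centre at (326,243), the pin jar at (355,289) and the file at (328,197).

Run:
```python
from h import *
import pickle
im=pickle.load(open("top.pkl","rb"))
save(im,"crop.png",(320,145,475,255),5)
f=im["frame"].astype(int)
# lid corners (z .16), board corners, hull
g=lambda u,v,z:px2w(im,u/1.25,v/1.25,z).round(4)
for n,u,v,z in [("lidA",436,187,.16),("lidB",578,222,.16),("lidC",557,311,.16),("lidD",412,277,.16),("knob",487,281,.182),
 ("hull",510,240,.17),("b1",281,187,.01),("b2",366,185,.01),("b3",370,299,.01),("b4",284,302,.01),("pins",355,289,.05),("purple",508,348,.02)]: print(n,g(u,v,z))
hsv=cv2.cvtColor(im["frame"],cv2.COLOR_RGB2HSV)
m=cv2.inRange(hsv,(8,70,90),(28,255,255)); mm=np.zeros_like(m); mm[178:206,378:440]=m[178:206,378:440]
vs,us=np.nonzero(mm); print(len(us),us.min(),us.max(),vs.min(),vs.max())
c=max(cv2.findContours(mm,0,2)[0],key=cv2.contourArea)
P=np.array([px2w(im,u,v,.165)[:2] for u,v in zip(us,vs)])
mu=P.mean(0);w,V=np.linalg.eigh(np.cov(P.T));a=V[:,1];b=V[:,0]
print(mu,a,np.degrees(np.arctan2(a[1],a[0])),np.ptp(P@a),np.ptp(P@b))
t=(P-mu)@a
for k in np.arange(-.075,.08,.015):
  s=abs(t-k)<.006
  if s.any(): q=((P-mu)@b)[s]; print(round(k,3),q.min().round(4),q.max().round(4))
```

```text
lidA [ 0.685  -0.0657  0.16  ]
lidB [ 0.596 -0.417  0.16 ]
lidC [ 0.3764 -0.3606  0.16  ]
lidD [ 0.4603 -0.005   0.16  ]
knob [ 0.4501 -0.1865  0.182 ]
hull [ 0.5508 -0.2461  0.17  ]
b1 [0.7142 0.3579 0.01  ]
b2 [0.7189 0.1198 0.01  ]
b3 [0.4018 0.1081 0.01  ]
b4 [0.3938 0.3455 0.01  ]
pins [0.4297 0.146  0.05  ]
purple [ 0.2696 -0.2669  0.02  ]
570 384 431 184 200
[ 0.55164216 -0.24862808] [-0.12576922  0.99205953] 97.22517947265055 0.14522344684769595 0.04372574253388439
-0.075 0.0063 0.0063
-0.06 -0.0141 0.0147
-0.045 -0.0191 0.0184
-0.03 -0.0211 0.0203
-0.015 -0.02 0.0218
0.0 -0.0216 0.0221
0.015 -0.0209 0.0209
0.03 -0.0194 0.022
0.045 -0.0202 0.0201
0.06 -0.0134 0.012
0.075 -0.0061 0.0039
```

View pics/crop.png

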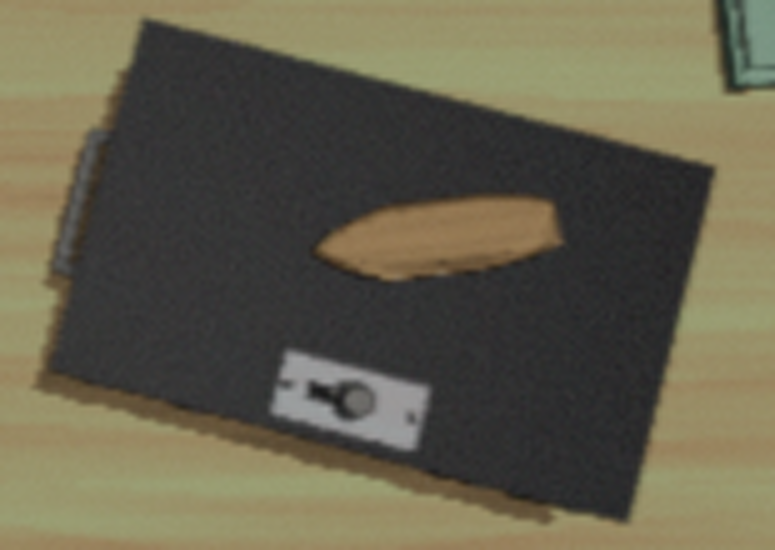

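The crop shows the hull with its bow to the left at (315,248) and its stern at (563,245). The knob top is at (358,400) on the steel plate. The choice is confirmed.

```bash
cat >> h.py <<'E'
def go(P,yaw=None):
    """shift in current tool axes to P; then rz (deg) so that tool y lies at yaw (deg, mod 180)"""
    s=manip.get_state(); M=quat(s["ee_rot"]).as_matrix()
    d=M.T@(np.array(P)-s["position"]); print("t",round(s["clock"],2),"shift mm",(d*1e3).round(1))
    print("tool x",M[:,0].round(3),"y",M[:,1].round(3),"z",M[:,2].round(3),"q6",s["qpos"][5].round(2))
    if yaw is not None:
        cur=np.degrees(np.arctan2(M[1,1],M[0,1])); e=(cur-yaw+90)%180-90; print("rz",e.round(2))  # z down: +rz lowers yaw
E
python3 -c "
from h import *
go([.5516,-.2486,.30],7.2)"
```

```text
t 0.1 shift mm [ 421.4 -140.5  -69.2]
tool x [0.93  0.368 0.   ] y [ 0.368 -0.93  -0.002] z [-0.     0.002 -1.   ] q6 -0.12
rz -75.61
```

```bash
python3 -m pendant '[{"dz":-0.035},{"dz":-0.034},{"dx":0.03,"dy":-0.01},{"dx":0.04,"dy":-0.0135},{"dx":0.04,"dy":-0.0135},{"dx":0.04,"dy":-0.0135},{"dx":0.04,"dy":-0.0135},{"dx":0.04,"dy":-0.0135},{"dx":0.04,"dy":-0.0135},{"dx":0.04,"dy":-0.0135},{"dx":0.04,"dy":-0.0135},{"dx":0.04,"dy":-0.0135}]' && python3 -m pendant '[{"rz":-7,"hand":0.058},{"rz":-7},{"rz":-7},{"rz":-7},{"rz":-7},{"rz":-7},{"rz":-7},{"rz":-7},{"rz":-7},{"rz":-7},{"rz":-5.6},{}]' 20
python3 - <<'E'
from h import *
go([.5516,-.2486,.30],7.2)
import pickle
s=manip.get_state();im=manip.get_image("wrist");pickle.dump((s,im),open("w1.pkl","wb"));save(im,"w1.png",s=1.25);print(im["mount"])
T=np.eye(4);T[:3,:3]=quat(s["ee_rot"]).as_matrix();T[:3,3]=s["position"];C=T@np.array(im["mount"])
for n,P in [("hull",[.5516,-.2486,.17]),("knob",[.447,-.191,.197])]: print(n,w2px(im,P,C[:3,:3],C[:3,3]))
E
```

```text
t 0.1 shift mm [ 421.4 -140.5  -69.2]
tool x [0.93  0.368 0.   ] y [ 0.368 -0.93  -0.002] z [-0.     0.002 -1.   ] q6 -0.12
rz -75.61
[[ 5.40142937e-04  9.63724509e-01  2.66898444e-01  6.59088327e-02]
 [ 9.99999854e-01 -5.22936568e-04 -1.35542459e-04  7.42256353e-04]
 [ 8.94536717e-06  2.66898479e-01 -9.63724651e-01 -1.41209168e-01]
 [ 0.00000000e+00  0.00000000e+00  0.00000000e+00  1.00000000e+00]]
hull (np.float64(-133.458593051133), np.float64(-1089.2574652931194))
knob (np.float64(-477.61448397668505), np.float64(-889.146883393288))invalid input
```

View pics/w1.png

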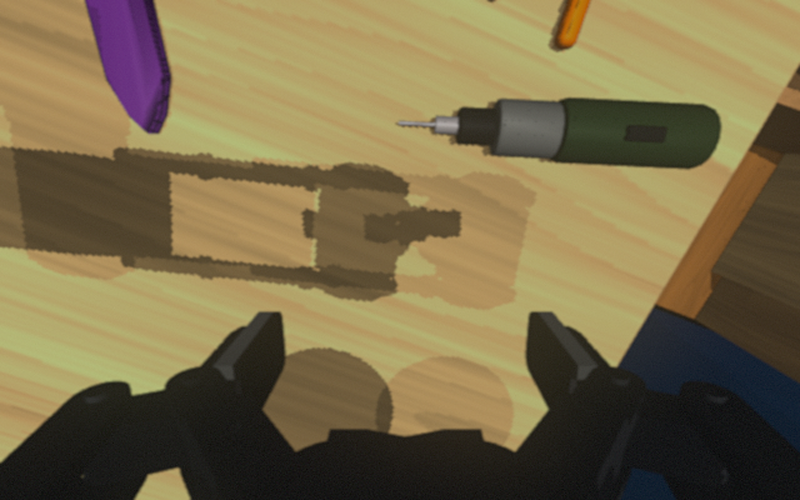

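The wrist view shows only bare bench, with the purple look-alike at (130,60), because the arm hasn't moved. The row format was refused, so I'll try rows with all keys.

```bash
python3 -m pendant '[{"dx":0,"dy":0,"dz":-0.03,"rx":0,"ry":0,"rz":0,"hand":0.085}]'; python3 -m pendant '[{"dz":-0.03}]'; python3 -m pendant '[{"dz":-0.01,"hand":0.085}]'  20
```

```text
clock: 0.23
position: [0.2106, -0.5309, 0.2554]
ee_rot: [-0.007, 0.982, 0.187, -0.0]
contact_force: [0.5, 0.3, -0.9]
width: 0.0853
gripper_force: 0.0invalid input
invalid input
```

```bash
python3 -m pendant '[{"dx":0,"dy":0,"dz":-0.02,"rx":0,"ry":0,"rz":0,"hand":0.058},{"dx":0,"dy":0,"dz":-0.019,"rx":0,"ry":0,"rz":0,"hand":0.058},{"dx":0.04,"dy":-0.0135,"dz":0,"rx":0,"ry":0,"rz":0,"hand":0.058},{"dx":0.039,"dy":-0.0135,"dz":0,"rx":0,"ry":0,"rz":0,"hand":0.058},{"dx":0.039,"dy":-0.0135,"dz":0,"rx":0,"ry":0,"rz":0,"hand":0.058},{"dx":0.039,"dy":-0.0135,"dz":0,"rx":0,"ry":0,"rz":0,"hand":0.058},{"dx":0.039,"dy":-0.0135,"dz":0,"rx":0,"ry":0,"rz":0,"hand":0.058},{"dx":0.039,"dy":-0.0135,"dz":0,"rx":0,"ry":0,"rz":0,"hand":0.058},{"dx":0.039,"dy":-0.0135,"dz":0,"rx":0,"ry":0,"rz":0,"hand":0.058},{"dx":0.039,"dy":-0.0135,"dz":0,"rx":0,"ry":0,"rz":0,"hand":0.058},{"dx":0.039,"dy":-0.0135,"dz":0,"rx":0,"ry":0,"rz":0,"hand":0.058},{"dx":0.039,"dy":-0.0135,"dz":0,"rx":0,"ry":0,"rz":0,"hand":0.058}]' 20
python3 -m pendant '[{"dx":0,"dy":0,"dz":0,"rx":0,"ry":0,"rz":-7,"hand":0.058},{"dx":0,"dy":0,"dz":0,"rx":0,"ry":0,"rz":-7,"hand":0.058},{"dx":0,"dy":0,"dz":0,"rx":0,"ry":0,"rz":-7,"hand":0.058},{"dx":0,"dy":0,"dz":0,"rx":0,"ry":0,"rz":-7,"hand":0.058},{"dx":0,"dy":0,"dz":0,"rx":0,"ry":0,"rz":-7,"hand":0.058},{"dx":0,"dy":0,"dz":0,"rx":0,"ry":0,"rz":-7,"hand":0.058},{"dx":0,"dy":0,"dz":0,"rx":0,"ry":0,"rz":-7,"hand":0.058},{"dx":0,"dy":0,"dz":0,"rx":0,"ry":0,"rz":-7,"hand":0.058},{"dx":0,"dy":0,"dz":0,"rx":0,"ry":0,"rz":-7,"hand":0.058},{"dx":0,"dy":0,"dz":0,"rx":0,"ry":0,"rz":-7,"hand":0.058},{"dx":0,"dy":0,"dz":0,"rx":0,"ry":0,"rz":-5.6,"hand":0.058},{"dx":0,"dy":0,"dz":0,"rx":0,"ry":0,"rz":0,"hand":0.058}]'
python3 -c "
from h import *
go([.5516,-.2486,.30],7.2)"
```

```text
clock: 1.23
position: [0.5262, -0.2639, 0.3001]
ee_rot: [-0.0, 0.982, 0.187, -0.0]
contact_force: [-0.4, -0.4, 0.4]
width: 0.0583
gripper_force: 0.0
clock: 2.23
position: [0.5249, -0.2655, 0.2999]
ee_rot: [-0.0, 0.661, 0.751, -0.0]
contact_force: [0.5, -0.4, 0.4]
width: 0.058
gripper_force: 0.0
t 2.23 shift mm [13.4 28.7 -0.1]
tool x [-0.127  0.992  0.001] y [ 0.992  0.127 -0.001] z [-0.001  0.    -1.   ] q6 -0.71
rz 0.07
```

```bash
cat >> h.py <<'E'
def wrist():
    s=manip.get_state();im=manip.get_image("wrist")
    T=np.eye(4);T[:3,:3]=quat(s["ee_rot"]).as_matrix();T[:3,3]=s["position"];C=T@np.array(im["mount"])
    return im,C[:3,:3],C[:3,3]
E
python3 - <<'E'
from h import *
import pickle
w=wrist();pickle.dump(w,open("w2.pkl","wb"));im,M,p=w;save(im,"w2.png",s=1.25)
for n,P in [("hull",[.5516,-.2486,.165]),("knob",[.447,-.191,.197])]: print(n,np.array(w2px(im,P,M,p))*1.25)
E
```

```text
hull [448.50447641 215.5316083 ]
knob [288.47453922 104.26459097]
```

View pics/w2.png

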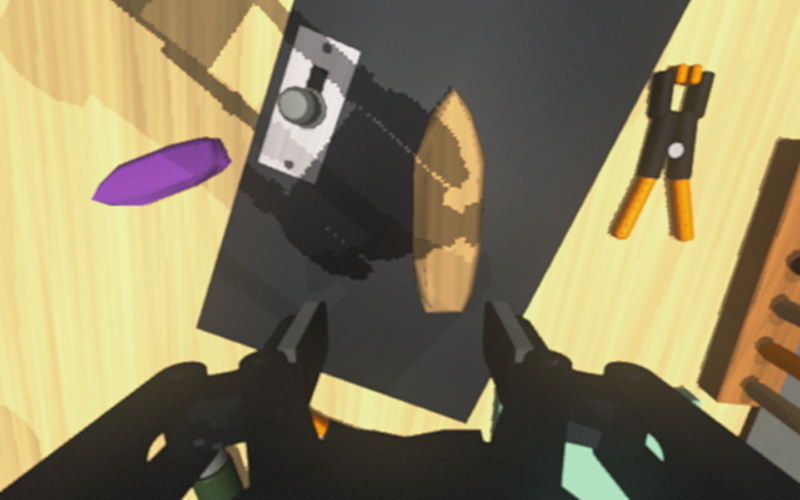

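The wrist view shows the hull with its bow at (456,90), its stern at (447,312) and its sides at x≈414 and 482 near y=200. The knob top is at (297,104).

Run:
```python
from h import *
import pickle
im,M,p=pickle.load(open("w2.pkl","rb"))
g=lambda u,v,z:px2w(im,u/1.25,v/1.25,z,M,p).round(4)
b,s,l,r=g(456,90,.17),g(447,312,.17),g(414,200,.17),g(483,200,.17)
print("bow",b,"stern",s,"mid",(b+s)/2,"ang",np.degrees(np.arctan2(*(b-s)[[1,0]])),"L",np.linalg.norm(b-s))
print("sides",l,r,(l+r)/2,np.linalg.norm(l-r)); print("knob",g(297,104,.197))
pl=[g(*q,.161) for q in [(302,25),(361,48),(315,184),(258,163)]];print("plate",pl,np.mean(pl,0))
d=pl[0]-pl[3]+pl[1]-pl[2];print("box y ang",np.degrees(np.arctan2(d[1],d[0])))
e1,e2=g(199,327,.16),g(295,0,.16);print("front edge",e1,e2,np.degrees(np.arctan2(*(e2-e1)[[1,0]])))
c=((b+s)/2+(l+r)/2)/2
go([.5526,-.2486,.30],5.5)
```

```text
bow [ 0.5432 -0.1682  0.17  ] stern [ 0.5609 -0.3181  0.17  ] mid [ 0.55205 -0.24315  0.17   ] ang 96.73423025655376 L 0.15094137934973298
sides [ 0.5263 -0.2402  0.17  ] [ 0.5723 -0.2343  0.17  ] [ 0.5493  -0.23725  0.17   ] 0.046376826109599215
knob [ 0.4518 -0.1902  0.197 ]
plate [array([ 0.4429, -0.1419,  0.161 ]), array([ 0.4807, -0.1503,  0.161 ]), array([ 0.4577, -0.2392,  0.161 ]), array([ 0.4184, -0.23  ,  0.161 ])] [ 0.449925 -0.19035   0.161   ]
box y ang 74.97795688415015
front edge [ 0.3773 -0.3587  0.16  ] [ 0.4376 -0.1284  0.16  ] 75.3274872257112
t 2.28 shift mm [13.4 29.6 -0. ]
tool x [-0.123  0.992  0.   ] y [ 0.992  0.123 -0.001] z [-0.001  0.    -1.   ] q6 -0.71
rz 1.57
```

```bash
python3 -m pendant '[{"dx":0.009,"dy":0.014,"dz":0.02,"rx":0,"ry":0,"rz":0,"hand":0.06},{"dx":0.009,"dy":0.0142,"dz":0.03,"rx":0,"ry":0,"rz":0,"hand":0.06},{"dx":0,"dy":0,"dz":0.03,"rx":0,"ry":0,"rz":0,"hand":0.06},{"dx":0,"dy":0,"dz":0.02,"rx":0,"ry":0,"rz":0,"hand":0.06},{"dx":0,"dy":0,"dz":0,"rx":0,"ry":0,"rz":0,"hand":0.06},{"dx":0,"dy":0,"dz":0.016,"rx":0,"ry":0,"rz":0,"hand":0.06},{"dx":0,"dy":0,"dz":0.012,"rx":0,"ry":0,"rz":0,"hand":0.06},{"dx":0,"dy":0,"dz":0.005,"rx":0,"ry":0,"rz":0,"hand":0.06},{"dx":0,"dy":0,"dz":0.003,"rx":0,"ry":0,"rz":0,"hand":0.06},{"dx":0,"dy":0,"dz":0,"rx":0,"ry":0,"rz":0,"hand":0.058}]' 20
python3 -c "
from h import *
go([.551,-.244,.162],7)
im,M,p=wrist();save(im,'w3.png')"
```

```text
clock: 3.12
position: [0.551, -0.2445, 0.1648]
ee_rot: [0.0, 0.662, 0.75, 0.0]
contact_force: [0.0, 0.3, 0.7]
width: 0.058
gripper_force: 0.0
t 3.12 shift mm [0.5 0.1 2.8]
tool x [-0.124  0.992 -0.   ] y [0.992 0.124 0.   ] z [ 0. -0. -1.] q6 -0.66
rz 0.14
```

View pics/w3.png

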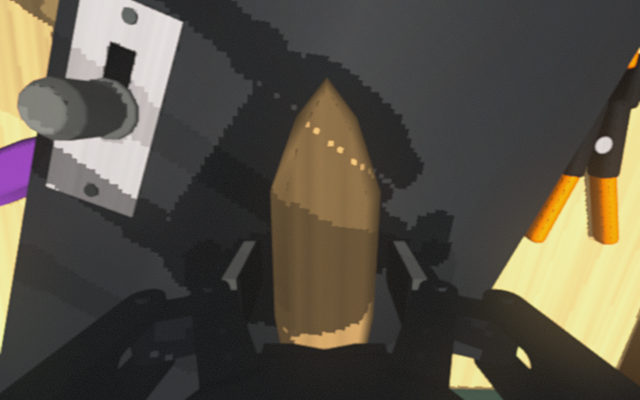

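The fingers at columns 250 and 400 straddle the hull sides at 275 and 378, so it is centred. Next I go down 3 mm and close in fine steps.

```bash
python3 -m pendant '[{"dx":0,"dy":0,"dz":0.003,"rx":0,"ry":0,"rz":0,"hand":0.052},{"dx":0,"dy":0,"dz":0,"rx":0,"ry":0,"rz":0,"hand":0.049},{"dx":0,"dy":0,"dz":0,"rx":0,"ry":0,"rz":0,"hand":0.0475},{"dx":0,"dy":0,"dz":0,"rx":0,"ry":0,"rz":0,"hand":0.0475}]' 20;  python3 -m pendant '[{"dx":0,"dy":0,"dz":0,"rx":0,"ry":0,"rz":0,"hand":0.0465},{"dx":0,"dy":0,"dz":0,"rx":0,"ry":0,"rz":0,"hand":0.0465}]';  python3 -m pendant '[{"dx":0,"dy":0,"dz":0,"rx":0,"ry":0,"rz":0,"hand":0.0458},{"dx":0,"dy":0,"dz":0,"rx":0,"ry":0,"rz":0,"hand":0.0458}]'
```

```text
clock: 3.5
position: [0.5509, -0.2444, 0.1617]
ee_rot: [0.0, 0.661, 0.75, 0.0]
contact_force: [0.5, 0.3, -0.4]
width: 0.0471
gripper_force: 0.0
clock: 3.67
position: [0.551, -0.2443, 0.1615]
ee_rot: [0.0, 0.661, 0.75, 0.0]
contact_force: [-0.2, 0.3, -0.4]
width: 0.0468
gripper_force: 0.1
clock: 3.83
position: [0.551, -0.2443, 0.1616]
ee_rot: [0.0, 0.661, 0.75, 0.0]
contact_force: [-0.2, 1.1, 0.7]
width: 0.0459
gripper_force: 5.9
```

```bash
python3 -m pendant '[{"dx":0,"dy":0,"dz":0,"rx":0,"ry":0,"rz":0,"hand":0.0458},{"dx":0,"dy":0,"dz":-0.002,"rx":0,"ry":0,"rz":0,"hand":0.0458},{"dx":0,"dy":0,"dz":-0.005,"rx":0,"ry":0,"rz":0,"hand":0.0458},{"dx":0,"dy":0,"dz":-0.01,"rx":0,"ry":0,"rz":0,"hand":0.0458},{"dx":0,"dy":0,"dz":-0.02,"rx":0,"ry":0,"rz":0,"hand":0.0458},{"dx":0,"dy":0,"dz":-0.02,"rx":0,"ry":0,"rz":0,"hand":0.0458},{"dx":0,"dy":0,"dz":-0.02,"rx":0,"ry":0,"rz":0,"hand":0.0458},{"dx":0,"dy":0,"dz":-0.01,"rx":0,"ry":0,"rz":0,"hand":0.0458},{"dx":0,"dy":0,"dz":0,"rx":0,"ry":0,"rz":0,"hand":0.0458}]'
python3 -c "
from h import *
go([.557,.233,.249])"
```

```text
clock: 4.58
position: [0.5522, -0.2451, 0.2517]
ee_rot: [0.003, 0.661, 0.75, 0.001]
contact_force: [0.9, -0.6, 0.7]
width: 0.0462
gripper_force: 5.9
t 4.58 shift mm [473.7  64.6   1.2]
tool x [-0.125  0.992 -0.004] y [0.992 0.125 0.005] z [ 0.005 -0.003 -1.   ] q6 -0.66
```

```bash
python3 -m pendant '[{"dx":0.005,"dy":0.0007,"dz":0,"rx":0,"ry":0,"rz":0,"hand":0.0458},{"dx":0.012,"dy":0.0016,"dz":0,"rx":0,"ry":0,"rz":0,"hand":0.0458},{"dx":0.02,"dy":0.0027,"dz":0,"rx":0,"ry":0,"rz":0,"hand":0.0458},{"dx":0.025,"dy":0.0034,"dz":0,"rx":0,"ry":0,"rz":0,"hand":0.0458},{"dx":0.025,"dy":0.0034,"dz":0,"rx":0,"ry":0,"rz":0,"hand":0.0458},{"dx":0.025,"dy":0.0034,"dz":0,"rx":0,"ry":0,"rz":0,"hand":0.0458},{"dx":0.025,"dy":0.0034,"dz":0,"rx":0,"ry":0,"rz":0,"hand":0.0458},{"dx":0.025,"dy":0.0034,"dz":0,"rx":0,"ry":0,"rz":0,"hand":0.0458},{"dx":0.025,"dy":0.0034,"dz":0,"rx":0,"ry":0,"rz":0,"hand":0.0458},{"dx":0.025,"dy":0.0034,"dz":0,"rx":0,"ry":0,"rz":0,"hand":0.0458},{"dx":0.025,"dy":0.0034,"dz":0,"rx":0,"ry":0,"rz":0,"hand":0.0458},{"dx":0.025,"dy":0.0034,"dz":0,"rx":0,"ry":0,"rz":0,"hand":0.0458}]'
python3 -m pendant '[{"dx":0.025,"dy":0.0034,"dz":0,"rx":0,"ry":0,"rz":0,"hand":0.0458},{"dx":0.025,"dy":0.0034,"dz":0,"rx":0,"ry":0,"rz":0,"hand":0.0458},{"dx":0.025,"dy":0.0034,"dz":0,"rx":0,"ry":0,"rz":0,"hand":0.0458},{"dx":0.025,"dy":0.0034,"dz":0,"rx":0,"ry":0,"rz":0,"hand":0.0458},{"dx":0.025,"dy":0.0034,"dz":0,"rx":0,"ry":0,"rz":0,"hand":0.0458},{"dx":0.025,"dy":0.0034,"dz":0,"rx":0,"ry":0,"rz":0,"hand":0.0458},{"dx":0.025,"dy":0.0034,"dz":0,"rx":0,"ry":0,"rz":0,"hand":0.0458},{"dx":0.018,"dy":0.0025,"dz":0,"rx":0,"ry":0,"rz":0,"hand":0.0458},{"dx":0.012,"dy":0.0016,"dz":0,"rx":0,"ry":0,"rz":0,"hand":0.0458},{"dx":0.005,"dy":0.0007,"dz":0,"rx":0,"ry":0,"rz":0,"hand":0.0458},{"dx":0,"dy":0,"dz":0,"rx":0,"ry":0,"rz":0,"hand":0.0458}]'
python3 -c "
from h import *
go([.557,.233,.013])
im,M,p=wrist();save(im,'w4.png')"
```

```text
clock: 5.58
position: [0.5517, 0.0225, 0.2467]
ee_rot: [-0.002, 0.661, 0.75, -0.001]
contact_force: [0.1, -0.0, -1.1]
width: 0.046
gripper_force: 5.9
clock: 6.5
position: [0.5545, 0.233, 0.2472]
ee_rot: [-0.001, 0.661, 0.751, -0.001]
contact_force: [-0.5, -0.4, -0.5]
width: 0.0459
gripper_force: 5.9
t 6.5 shift mm [ -0.3   2.9 234.2]
tool x [-0.127  0.992 -0.   ] y [ 0.992  0.127 -0.002] z [-0.002 -0.001 -1.   ] q6 0.16
```

View pics/w4.png

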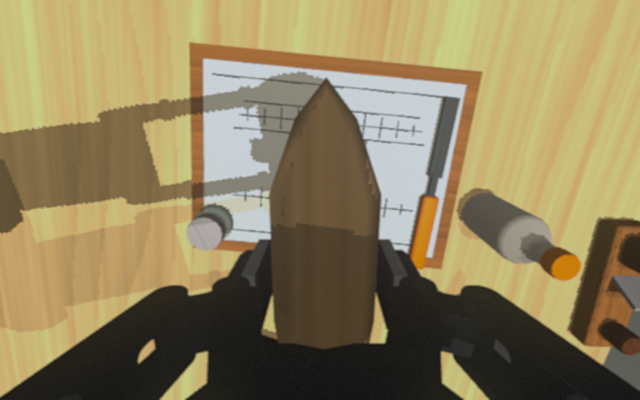

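The hull is still held straight over the plan, with the pins at (210,228) and the file at (425,230) both clear.

```bash
python3 -m pendant '[{"dx":0,"dy":0.002,"dz":0.01,"rx":0,"ry":0,"rz":0,"hand":0.0458},{"dx":0,"dy":0,"dz":0.02,"rx":0,"ry":0,"rz":0,"hand":0.0458},{"dx":0,"dy":0,"dz":0.03,"rx":0,"ry":0,"rz":0,"hand":0.0458},{"dx":0,"dy":0,"dz":0.03,"rx":0,"ry":0,"rz":0,"hand":0.0458},{"dx":0,"dy":0,"dz":0.03,"rx":0,"ry":0,"rz":0,"hand":0.0458},{"dx":0,"dy":0,"dz":0.03,"rx":0,"ry":0,"rz":0,"hand":0.0458},{"dx":0,"dy":0,"dz":0.03,"rx":0,"ry":0,"rz":0,"hand":0.0458},{"dx":0,"dy":0,"dz":0.02,"rx":0,"ry":0,"rz":0,"hand":0.0458},{"dx":0,"dy":0,"dz":0.015,"rx":0,"ry":0,"rz":0,"hand":0.0458},{"dx":0,"dy":0,"dz":0.01,"rx":0,"ry":0,"rz":0,"hand":0.0458},{"dx":0,"dy":0,"dz":0.005,"rx":0,"ry":0,"rz":0,"hand":0.0458},{"dx":0,"dy":0,"dz":0,"rx":0,"ry":0,"rz":0,"hand":0.0458}]'
```

```text
clock: 7.55
position: [0.5569, 0.2313, 0.0172]
ee_rot: [-0.0, 0.662, 0.75, -0.001]
contact_force: [-0.1, -0.2, -0.2]
width: 0.0458
gripper_force: 5.9
```

```bash
python3 -m pendant '[{"dx":0,"dy":0,"dz":0.003,"rx":0,"ry":0,"rz":0,"hand":0.0458},{"dx":0,"dy":0,"dz":0.001,"rx":0,"ry":0,"rz":0,"hand":0.0458},{"dx":0,"dy":0,"dz":0,"rx":0,"ry":0,"rz":0,"hand":0.0458}]';python3 -m pendant '[{"dx":0,"dy":0,"dz":0.001,"rx":0,"ry":0,"rz":0,"hand":0.0458},{"dx":0,"dy":0,"dz":0,"rx":0,"ry":0,"rz":0,"hand":0.0458}]'
```

```text
clock: 7.8
position: [0.558, 0.2324, 0.015]
ee_rot: [0.0, 0.661, 0.75, 0.001]
contact_force: [0.4, 0.3, -0.7]
width: 0.0462
gripper_force: 5.9
clock: 7.97
position: [0.5576, 0.2324, 0.0138]
ee_rot: [0.0, 0.661, 0.75, 0.0]
contact_force: [-0.2, 0.5, -0.0]
width: 0.0459
gripper_force: 5.9
```

```bash
python3 -m pendant '[{"dx":0,"dy":0,"dz":0.001,"rx":0,"ry":0,"rz":0,"hand":0.0458},{"dx":0,"dy":0,"dz":0,"rx":0,"ry":0,"rz":0,"hand":0.0458}]';python3 -m pendant '[{"dx":0,"dy":0,"dz":0.001,"rx":0,"ry":0,"rz":0,"hand":0.0458},{"dx":0,"dy":0,"dz":0,"rx":0,"ry":0,"rz":0,"hand":0.0458}]'
```

```text
clock: 8.13
position: [0.5574, 0.2324, 0.0124]
ee_rot: [0.0, 0.661, 0.75, 0.0]
contact_force: [-0.1, 0.3, -0.9]
width: 0.0458
gripper_force: 5.9
clock: 8.3
position: [0.5575, 0.2324, 0.0115]
ee_rot: [0.0, 0.661, 0.75, 0.0]
contact_force: [-0.7, -0.0, 1.4]
width: 0.046
gripper_force: 5.8
```

```bash
python3 -m pendant '[{"dx":0,"dy":0,"dz":0,"rx":0,"ry":0,"rz":0,"hand":0.048},{"dx":0,"dy":0,"dz":0,"rx":0,"ry":0,"rz":0,"hand":0.052},{"dx":0,"dy":0,"dz":0,"rx":0,"ry":0,"rz":0,"hand":0.060},{"dx":0,"dy":0,"dz":0,"rx":0,"ry":0,"rz":0,"hand":0.060},{"dx":0,"dy":0,"dz":-0.01,"rx":0,"ry":0,"rz":0,"hand":0.060},{"dx":0,"dy":0,"dz":-0.025,"rx":0,"ry":0,"rz":0,"hand":0.060},{"dx":0,"dy":0,"dz":-0.035,"rx":0,"ry":0,"rz":0,"hand":0.060},{"dx":0,"dy":0,"dz":-0.04,"rx":0,"ry":0,"rz":0,"hand":0.060},{"dx":0,"dy":0,"dz":-0.04,"rx":0,"ry":0,"rz":0,"hand":0.060},{"dx":0,"dy":0,"dz":-0.04,"rx":0,"ry":0,"rz":0,"hand":0.060},{"dx":0,"dy":0,"dz":-0.03,"rx":0,"ry":0,"rz":0,"hand":0.060},{"dx":0,"dy":0,"dz":-0.03,"rx":0,"ry":0,"rz":0,"hand":0.060}]'
python3 - <<'E'
from h import *
go([.451,-.19,.26],75.2)
im=manip.get_image("top");save(im,"t2.png",(215,140,310,250),5)
hsv=cv2.cvtColor(im["frame"],cv2.COLOR_RGB2HSV)
w=wrist();save(w[0],"w5.png")
E
```

```text
clock: 9.3
position: [0.5573, 0.2323, 0.2648]
ee_rot: [0.001, 0.661, 0.75, 0.001]
contact_force: [0.3, 0.7, -0.4]
width: 0.0603
gripper_force: 0.0
t 9.3 shift mm [-405.6 -158.3    4.2]
tool x [-0.125  0.992  0.   ] y [0.992 0.125 0.003] z [ 0.003  0.001 -1.   ] q6 0.15
rz -68.01
```

View pics/w5.png

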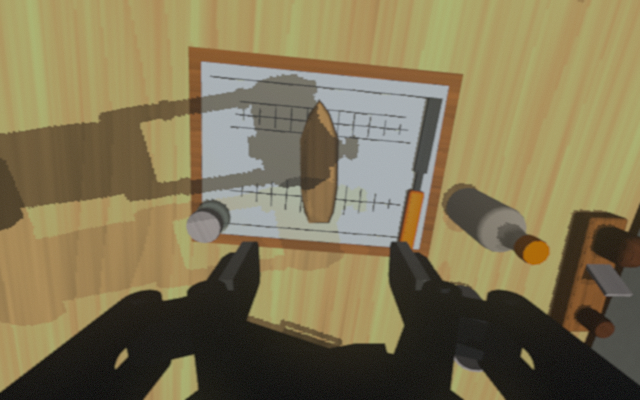

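The hull lies flat on the middle of the plan at (320,163), free of the fingers. On to the knob.

```bash
python3 -m pendant '[{"dx":-0.015,"dy":-0.006,"dz":0,"rx":0,"ry":0,"rz":0,"hand":0.06},{"dx":-0.035,"dy":-0.0138,"dz":0,"rx":0,"ry":0,"rz":0,"hand":0.06},{"dx":-0.035,"dy":-0.0138,"dz":0,"rx":0,"ry":0,"rz":0,"hand":0.06},{"dx":-0.035,"dy":-0.0138,"dz":0,"rx":0,"ry":0,"rz":0,"hand":0.06},{"dx":-0.035,"dy":-0.0138,"dz":0,"rx":0,"ry":0,"rz":0,"hand":0.06},{"dx":-0.035,"dy":-0.0138,"dz":0,"rx":0,"ry":0,"rz":0,"hand":0.06},{"dx":-0.035,"dy":-0.0138,"dz":0,"rx":0,"ry":0,"rz":0,"hand":0.06},{"dx":-0.035,"dy":-0.0138,"dz":0,"rx":0,"ry":0,"rz":0,"hand":0.06},{"dx":-0.035,"dy":-0.0138,"dz":0,"rx":0,"ry":0,"rz":0,"hand":0.06},{"dx":-0.035,"dy":-0.0138,"dz":0,"rx":0,"ry":0,"rz":0,"hand":0.06},{"dx":-0.035,"dy":-0.0138,"dz":0,"rx":0,"ry":0,"rz":0,"hand":0.06},{"dx":-0.035,"dy":-0.0138,"dz":0,"rx":0,"ry":0,"rz":0,"hand":0.06}]'
python3 -m pendant '[{"dx":0,"dy":0,"dz":0,"rx":0,"ry":0,"rz":-6.8,"hand":0.06},{"dx":0,"dy":0,"dz":0,"rx":0,"ry":0,"rz":-6.8,"hand":0.06},{"dx":0,"dy":0,"dz":0,"rx":0,"ry":0,"rz":-6.8,"hand":0.06},{"dx":0,"dy":0,"dz":0,"rx":0,"ry":0,"rz":-6.8,"hand":0.06},{"dx":0,"dy":0,"dz":0,"rx":0,"ry":0,"rz":-6.8,"hand":0.06},{"dx":0,"dy":0,"dz":0,"rx":0,"ry":0,"rz":-6.8,"hand":0.06},{"dx":0,"dy":0,"dz":0,"rx":0,"ry":0,"rz":-6.8,"hand":0.06},{"dx":0,"dy":0,"dz":0,"rx":0,"ry":0,"rz":-6.8,"hand":0.06},{"dx":0,"dy":0,"dz":0,"rx":0,"ry":0,"rz":-6.8,"hand":0.06},{"dx":0,"dy":0,"dz":0,"rx":0,"ry":0,"rz":-6.8,"hand":0.06},{"dx":0,"dy":0,"dz":0,"rx":0,"ry":0,"rz":0,"hand":0.06}]'
python3 - <<'E'
from h import *
import pickle
go([.451,-.19,.26],75.2)
w=wrist();save(w[0],"w6.png");pickle.dump(w,open("w6.pkl","wb"))
for z in(.197,.161): print(w2px(w[0],[.451,-.19,z],*w[1:]))
E
```

```text
clock: 10.4
position: [0.4483, -0.1858, 0.2601]
ee_rot: [-0.001, 0.661, 0.75, -0.001]
contact_force: [1.1, 0.6, -0.8]
width: 0.0599
gripper_force: 0.0
clock: 11.32
position: [0.4492, -0.1841, 0.26]
ee_rot: [-0.002, 0.128, 0.992, 0.0]
contact_force: [1.0, 0.3, -1.1]
width: 0.06
gripper_force: 0.0
t 11.32 shift mm [-3.2 -5.2  0. ]
tool x [-0.967  0.254  0.003] y [0.254 0.967 0.   ] z [-0.003  0.001 -1.   ] q6 -1.85
rz 0.07
(np.float64(318.43198241591324), np.float64(220.67832392964212))
(np.float64(319.16881086925423), np.float64(205.2956325867268))
```

View pics/w6.png

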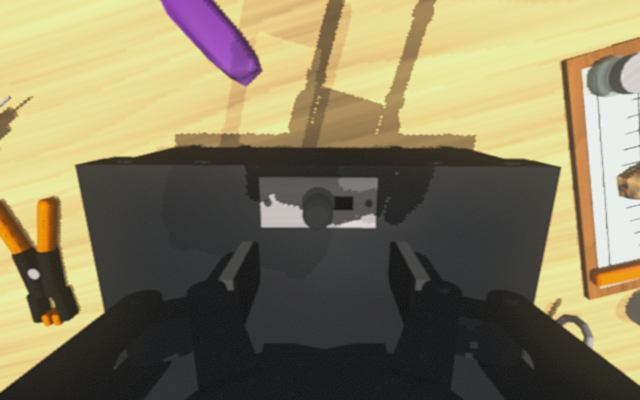

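The wrist view shows the knob's top disc at (318,212) on the plate, with the closing line square to the box. I'll go down over the knob.

```bash
python3 -m pendant '[{"dx":0,"dy":-0.005,"dz":0.02,"rx":0,"ry":0,"rz":0,"hand":0.06},{"dx":0,"dy":0,"dz":0.02,"rx":0,"ry":0,"rz":0,"hand":0.06},{"dx":0,"dy":0,"dz":0.02,"rx":0,"ry":0,"rz":0,"hand":0.06},{"dx":0,"dy":0,"dz":0.015,"rx":0,"ry":0,"rz":0,"hand":0.045},{"dx":0,"dy":0,"dz":0.01,"rx":0,"ry":0,"rz":0,"hand":0.035},{"dx":0,"dy":0,"dz":0.006,"rx":0,"ry":0,"rz":0,"hand":0.028},{"dx":0,"dy":0,"dz":0,"rx":0,"ry":0,"rz":0,"hand":0.026},{"dx":0,"dy":0,"dz":0,"rx":0,"ry":0,"rz":0,"hand":0.026}]' 20
python3 -c "
from h import *
w=wrist();save(w[0],'w7.png');print(manip.get_state()['position'])
for z in(.197,.161): print(w2px(w[0],[.4485,-.1893,z],*w[1:]))"
```

```text
clock: 12.03
position: [0.4497, -0.1893, 0.1705]
ee_rot: [0.0, 0.129, 0.992, -0.0]
contact_force: [0.5, 0.1, 0.8]
width: 0.0261
gripper_force: 0.0
[ 0.45006951 -0.18947605  0.17099712]
(np.float64(327.17029681813847), np.float64(284.89729033211665))
(np.float64(326.4822918474991), np.float64(247.3947065644461))
```

View pics/w7.png

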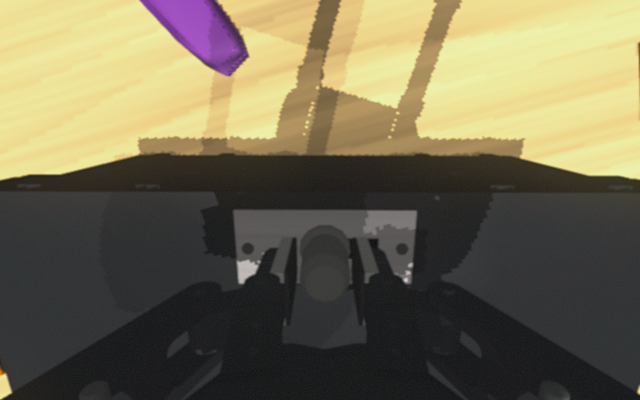

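The pads at columns 297 and 352 straddle the knob, which is centred at 326 with its top at row 278. It needs about 2 mm more toward the robot before I close.

```bash
python3 -m pendant '[{"dx":0.0025,"dy":0.0005,"dz":0.003,"rx":0,"ry":0,"rz":0,"hand":0.026},{"dx":0,"dy":0,"dz":0,"rx":0,"ry":0,"rz":0,"hand":0.0235},{"dx":0,"dy":0,"dz":0,"rx":0,"ry":0,"rz":0,"hand":0.0225},{"dx":0,"dy":0,"dz":0,"rx":0,"ry":0,"rz":0,"hand":0.0225}]' 20;python3 -m pendant '[{"dx":0,"dy":0,"dz":0,"rx":0,"ry":0,"rz":0,"hand":0.0215},{"dx":0,"dy":0,"dz":0,"rx":0,"ry":0,"rz":0,"hand":0.0215}]';python3 -m pendant '[{"dx":0,"dy":0,"dz":0,"rx":0,"ry":0,"rz":0,"hand":0.0205},{"dx":0,"dy":0,"dz":0,"rx":0,"ry":0,"rz":0,"hand":0.0205}]'
```

```text
clock: 12.42
position: [0.4473, -0.1881, 0.1677]
ee_rot: [0.0, 0.129, 0.992, -0.0]
contact_force: [-0.6, -0.3, 0.1]
width: 0.0226
gripper_force: 0.2
clock: 12.58
position: [0.4473, -0.1883, 0.1677]
ee_rot: [0.0, 0.129, 0.992, -0.0]
contact_force: [-1.2, -1.1, 2.6]
width: 0.0217
gripper_force: 8.2
clock: 12.75
position: [0.4473, -0.1883, 0.1677]
ee_rot: [0.0, 0.129, 0.992, -0.0]
contact_force: [-2.6, -1.5, 3.9]
width: 0.0213
gripper_force: 19.5
```

```bash
Z='';python3 -m pendant '[{"dx":0,"dy":0,"dz":0,"rx":0,"ry":0,"rz":0,"hand":0.021},{"dx":0,"dy":0,"dz":-0.001,"rx":0,"ry":0,"rz":0,"hand":0.021},{"dx":0,"dy":0,"dz":-0.0005,"rx":0,"ry":0,"rz":0,"hand":0.021},{"dx":0,"dy":0,"dz":0,"rx":0,"ry":0,"rz":0,"hand":0.021}]'; python3 -m pendant '[{"dx":0,"dy":0,"dz":-0.001,"rx":0,"ry":0,"rz":0,"hand":0.021},{"dx":0,"dy":0,"dz":0,"rx":0,"ry":0,"rz":0,"hand":0.021},{"dx":0,"dy":0,"dz":0,"rx":0,"ry":0,"rz":0,"hand":0.021}]'; python3 -m pendant '[{"dx":0,"dy":0,"dz":-0.001,"rx":0,"ry":0,"rz":0,"hand":0.021},{"dx":0,"dy":0,"dz":0,"rx":0,"ry":0,"rz":0,"hand":0.021}]'
```

```text
clock: 13.08
position: [0.4475, -0.188, 0.1682]
ee_rot: [-0.0, 0.129, 0.992, 0.0]
contact_force: [0.9, -0.9, -4.0]
width: 0.0216
gripper_force: 18.9
clock: 13.33
position: [0.4478, -0.1881, 0.1696]
ee_rot: [0.0, 0.129, 0.992, -0.0]
contact_force: [2.3, -2.3, -4.9]
width: 0.0211
gripper_force: 18.8
clock: 13.5
position: [0.4481, -0.1883, 0.1709]
ee_rot: [0.001, 0.129, 0.992, -0.0]
contact_force: [4.3, -1.7, -5.2]
width: 0.0212
gripper_force: 18.7
```

```bash
python3 -m pendant '[{"dx":-0.001,"dy":0,"dz":-0.001,"rx":0,"ry":0,"rz":0,"hand":0.0212},{"dx":0,"dy":0,"dz":0,"rx":0,"ry":0,"rz":0,"hand":0.0212}]'; python3 -m pendant '[{"dx":-0.0003,"dy":0,"dz":-0.001,"rx":0,"ry":0,"rz":0,"hand":0.0212},{"dx":0,"dy":0,"dz":0,"rx":0,"ry":0,"rz":0,"hand":0.0212}]';  python3 -m pendant '[{"dx":-0.0003,"dy":0,"dz":-0.001,"rx":0,"ry":0,"rz":0,"hand":0.0212},{"dx":0,"dy":0,"dz":0,"rx":0,"ry":0,"rz":0,"hand":0.0212}]'
```

```text
clock: 13.67
position: [0.4484, -0.1883, 0.1718]
ee_rot: [-0.0, 0.129, 0.992, -0.0]
contact_force: [2.8, -2.6, -5.8]
width: 0.0216
gripper_force: 18.6
clock: 13.83
position: [0.4484, -0.1883, 0.172]
ee_rot: [-0.0, 0.129, 0.992, 0.0]
contact_force: [3.0, -3.1, -11.2]
width: 0.0216
gripper_force: 18.2
clock: 14.0
position: [0.4483, -0.1883, 0.1722]
ee_rot: [-0.001, 0.129, 0.992, 0.0]
contact_force: [5.5, -3.0, -14.2]
width: 0.0215
gripper_force: 17.8
```

The lid is caught: the upward pull jumped to 14 N while the knob stalled 4 mm up. I'll ease the pull, then slide the knob left.

```bash
python3 -m pendant '[{"dx":0.0003,"dy":0,"dz":0.0022,"rx":0,"ry":0,"rz":0,"hand":0.0212},{"dx":0.0006,"dy":0,"dz":0.0023,"rx":0,"ry":0,"rz":0,"hand":0.0212},{"dx":0,"dy":0,"dz":0,"rx":0,"ry":0,"rz":0,"hand":0.0212}]'; python3 -m pendant '[{"dx":0,"dy":0.003,"dz":0,"rx":0,"ry":0,"rz":0,"hand":0.0212},{"dx":0,"dy":0.003,"dz":0,"rx":0,"ry":0,"rz":0,"hand":0.0212},{"dx":0,"dy":0.003,"dz":0,"rx":0,"ry":0,"rz":0,"hand":0.0212},{"dx":0,"dy":0.003,"dz":0,"rx":0,"ry":0,"rz":0,"hand":0.0212},{"dx":0,"dy":0.0025,"dz":0,"rx":0,"ry":0,"rz":0,"hand":0.0212},{"dx":0,"dy":0.0015,"dz":0,"rx":0,"ry":0,"rz":0,"hand":0.0212},{"dx":0,"dy":0,"dz":0,"rx":0,"ry":0,"rz":0,"hand":0.0212},{"dx":0,"dy":0,"dz":0,"rx":0,"ry":0,"rz":0,"hand":0.0212}]'
```

```text
clock: 14.25
position: [0.4476, -0.188, 0.1692]
ee_rot: [-0.0, 0.129, 0.992, 0.0]
contact_force: [1.4, -1.6, -4.3]
width: 0.0213
gripper_force: 18.7
clock: 14.92
position: [0.4518, -0.1726, 0.1693]
ee_rot: [-0.0, 0.129, 0.992, -0.0]
contact_force: [-1.0, -2.6, -2.8]
width: 0.0214
gripper_force: 18.8
```

The knob has slid 16 mm. Now I raise the lid along its arc, turning the tool with it.

```bash
python3 -m pendant '[{"dx":-0.0008,"dy":0,"dz":-0.0034,"rx":0,"ry":1,"rz":0,"hand":0.0212},{"dx":-0.0008,"dy":0,"dz":-0.0034,"rx":0,"ry":1,"rz":0,"hand":0.0212},{"dx":-0.0008,"dy":0,"dz":-0.0034,"rx":0,"ry":1,"rz":0,"hand":0.0212},{"dx":0,"dy":0,"dz":0,"rx":0,"ry":0,"rz":0,"hand":0.0212}]'; python3 -m pendant '[{"dx":-0.0016,"dy":0,"dz":-0.0068,"rx":0,"ry":2,"rz":0,"hand":0.0212},{"dx":-0.0016,"dy":0,"dz":-0.0068,"rx":0,"ry":2,"rz":0,"hand":0.0212},{"dx":-0.0016,"dy":0,"dz":-0.0068,"rx":0,"ry":2,"rz":0,"hand":0.0212},{"dx":0,"dy":0,"dz":0,"rx":0,"ry":0,"rz":0,"hand":0.0212}]'; python3 -c "
from h import *
go([.4518,-.1726,.1692])"
```

```text
clock: 15.25
position: [0.4543, -0.1736, 0.1797]
ee_rot: [-0.027, 0.129, 0.991, 0.003]
contact_force: [-2.1, -2.3, -2.7]
width: 0.0216
gripper_force: 18.9
clock: 15.58
position: [0.4606, -0.1753, 0.1997]
ee_rot: [-0.079, 0.128, 0.988, 0.01]
contact_force: [-4.3, -1.5, -2.0]
width: 0.0214
gripper_force: 18.9
t 15.58 shift mm [ 4.2  0.4 31.5]
tool x [-0.954  0.252  0.16 ] y [ 0.256  0.967 -0.001] z [-0.155  0.04  -0.987] q6 -1.78
```

```bash
python3 -m pendant '[{"dx":-0.0008,"dy":0,"dz":-0.0068,"rx":0,"ry":2,"rz":0,"hand":0.0212},{"dx":-0.0008,"dy":0,"dz":-0.0068,"rx":0,"ry":2,"rz":0,"hand":0.0212},{"dx":-0.0012,"dy":0,"dz":-0.0068,"rx":0,"ry":2,"rz":0,"hand":0.0212},{"dx":-0.0012,"dy":0,"dz":-0.0068,"rx":0,"ry":2,"rz":0,"hand":0.0212},{"dx":0,"dy":0,"dz":0,"rx":0,"ry":0,"rz":0,"hand":0.0212}]'; python3 -c "
from h import *
go([.4518,-.1726,.1692]); s=manip.get_state();print(quat(s['ee_rot']).as_matrix().T@s['contact_force'],s['qpos'])"
```

```text
clock: 16.0
position: [0.4715, -0.1783, 0.2247]
ee_rot: [-0.146, 0.127, 0.981, 0.019]
contact_force: [-0.4, -3.8, -3.5]
width: 0.0214
gripper_force: 18.7
t 16.0 shift mm [ 3.5  0.5 59.1]
tool x [-0.925  0.244  0.291] y [ 0.255  0.967 -0.   ] z [-0.282  0.074 -0.957] q6 -1.76
[-1.56072424 -3.75833817  3.16374448] [-0.45732359  0.34074969  1.46523942 -0.0581306   1.62559147 -1.76450534]
```

```bash
python3 -m pendant '[{"dx":-0.0013,"dy":0,"dz":-0.0068,"rx":0,"ry":2,"rz":0,"hand":0.0212},{"dx":-0.0013,"dy":0,"dz":-0.0068,"rx":0,"ry":2,"rz":0,"hand":0.0212},{"dx":-0.0013,"dy":0,"dz":-0.0068,"rx":0,"ry":2,"rz":0,"hand":0.0212},{"dx":-0.0013,"dy":0,"dz":-0.0068,"rx":0,"ry":2,"rz":0,"hand":0.0212},{"dx":-0.0013,"dy":0,"dz":-0.0068,"rx":0,"ry":2,"rz":0,"hand":0.0212},{"dx":-0.0013,"dy":0,"dz":-0.0068,"rx":0,"ry":2,"rz":0,"hand":0.0212},{"dx":0,"dy":0,"dz":0,"rx":0,"ry":0,"rz":0,"hand":0.0212}]'; python3 -c "
from h import *
go([.4518,-.1726,.1692]); s=manip.get_state();print(quat(s['ee_rot']).as_matrix().T@s['contact_force'],s['qpos'])"
```

```text
clock: 16.58
position: [0.4934, -0.184, 0.2585]
ee_rot: [-0.247, 0.125, 0.96, 0.032]
contact_force: [0.8, -3.5, -4.2]
width: 0.0214
gripper_force: 18.7
t 16.58 shift mm [-5.4  0.3 99. ]
tool x [-0.846  0.224  0.483] y [0.255 0.967 0.   ] z [-0.467  0.123 -0.875] q6 -1.75
[-3.47942682 -3.15603817  2.8912201 ] [-0.43118242  0.4785673   1.23127426 -0.08885935  1.92848131 -1.75371739]
```

```bash
python3 -m pendant '[{"dx":-0.0018,"dy":0,"dz":-0.0068,"rx":0,"ry":2,"rz":0,"hand":0.0212},{"dx":-0.0016,"dy":0,"dz":-0.0068,"rx":0,"ry":2,"rz":0,"hand":0.0212},{"dx":-0.0016,"dy":0,"dz":-0.0068,"rx":0,"ry":2,"rz":0,"hand":0.0212},{"dx":-0.0016,"dy":0,"dz":-0.0068,"rx":0,"ry":2,"rz":0,"hand":0.0212},{"dx":-0.0016,"dy":0,"dz":-0.0068,"rx":0,"ry":2,"rz":0,"hand":0.0212},{"dx":-0.0016,"dy":0,"dz":-0.0068,"rx":0,"ry":2,"rz":0,"hand":0.0212},{"dx":-0.0016,"dy":0,"dz":-0.0068,"rx":0,"ry":2,"rz":0,"hand":0.0212},{"dx":-0.0008,"dy":0,"dz":-0.0034,"rx":0,"ry":1,"rz":0,"hand":0.0212},{"dx":0,"dy":0,"dz":0,"rx":0,"ry":0,"rz":0,"hand":0.0212},{"dx":0,"dy":0,"dz":0,"rx":0,"ry":0,"rz":0,"hand":0.0212},{"dx":0,"dy":0,"dz":0,"rx":0,"ry":0,"rz":0,"hand":0.0212},{"dx":0,"dy":0,"dz":0,"rx":0,"ry":0,"rz":0,"hand":0.0212}]'
python3 - <<'E'
from h import *
go([.4518,-.1726,.1692]); s=manip.get_state();M=quat(s['ee_rot']).as_matrix();print(M.T@s['contact_force'],s['qd'].round(3))
h=np.array([.4485,-.1893])+.197*np.array([np.cos(np.radians(-14.8)),np.sin(np.radians(-14.8))])
g=s['position']-.0187*M[:,2]; dx=(g[:2]-h)@[np.cos(np.radians(-14.8)),np.sin(np.radians(-14.8))]
print("lid rad",np.arctan2(g[2]-.125,-dx)-np.arctan2(.061,.197),"r",np.hypot(g[2]-.125,dx))
im=manip.get_image("scene");save(im,"s2.png",s=1.25)
E
```

```text
clock: 17.58
position: [0.5302, -0.1934, 0.2939]
ee_rot: [-0.37, 0.119, 0.92, 0.048]
contact_force: [0.6, -3.6, -4.7]
width: 0.021
gripper_force: 18.6
t 17.58 shift mm [-2.790e+01  1.000e-01  1.461e+02]
tool x [-0.698  0.184  0.692] y [0.255 0.967 0.   ] z [-0.669  0.177 -0.721] q6 -1.77
[-4.35899437 -3.31913459  2.34308554] [-0.     0.003 -0.005 -0.001  0.007  0.001]
lid rad 0.7520934669608386 r 0.20998813280205775
```

View pics/s2.png

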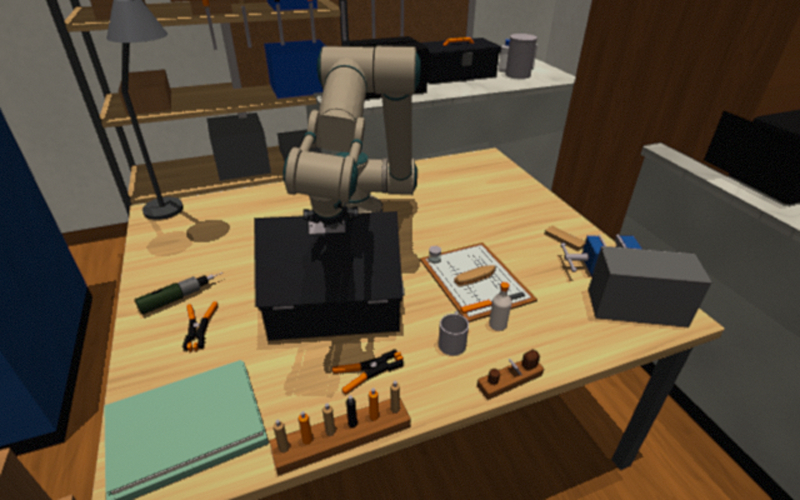

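The scene view shows the lid raised about 43 degrees and held by the knob at (328,225). The hull lies on the drawing at (475,275) and nothing else has moved. The arm is steady, so I'm handing in.

```bash
python3 -c "
from rig import manip
print(manip.sign_off())"
```

```text
the job is handed in; nothing more can be done
None
```

I laid the half-hull on the middle of the drawing with about 6 N of grip per finger, found the catch had caught with a tug, slid the knob 16 mm left to free it, and handed in at about 18 s of the 64 s allowed with the lid held at about 0.75 rad (43 degrees); the hand-in returned no verdict.

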